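# Rock the stuck vial out of its clamp stand

### The arm

A 6-joint arm with a two-finger parallel gripper is mounted at the origin on a cart in front of the work surface, level with it; the furniture and walls round the work are solid. World frame = base frame: x ahead of the robot, y to its left, z up, the work surface at z = 0. Lengths are in mm, angles in rad, forces in N, time in s.
With the tool pointing down it reaches from about 225 to 875 mm from the base axis. Payload 3.4 kg.
Tool frame: the origin (TCP) lies at the very end of the fingers, on their centre line; the grasp point (between the pads) lies 19 mm behind it; z points along the fingers, y is the line along which they close (so a half turn about z gives the same grasp; the last joint's range is limited). The gripper opens to 85 mm and grips with 20 to 120 N. Pads are 22 mm wide; open, the fingers measure 114 mm over their backs; the gripper's body (76 mm by 85 mm) begins 54 mm behind the grasp point. The pads swing forward as they close: fully open they stand 13 mm farther back than shut.
Start: joints at [-1.282, 0.276, 1.505, -0, 1.361, -0.121], TCP at [229.097, -527.425, 231.328] pointing down, gripper open.
Joint ranges: [-2.89, 2.89], [-0.75, 2.08], [0.22, 2.7], [-1.18, 4.32], [0.11, 2.71], [-2.7, 2.7]. Speed limits (rad/s): [2.57, 2.57, 3.14, 3.14, 3.14, 3.14].

### API

Orientations are given as a 3x3 rotation matrix whose columns are the frame's x, y, z axes.
In Python, from cell import robot, imaging, order gives the robot as it stands.
- The arm moves only by the tool arm_command, never from a script. Its argument "rows" is a list of rows, each an object of numbers: "tx", "ty", "tz": the shift along the tool's x, y, z in units of 30 mm (1.0 is 30 mm); "yaw": the turn about the tool's z in units of 5 degrees (1.0 is 5 degrees). In form: [{"tx": .., "ty": .., "tz": .., "yaw": ..}, ...]. A call has 1 to 12 rows; each row shifts and turns the commanded pose from where the row before left it, along the tool's axes as they then stand; what a row does not reach is not made up. A row lasts 1/10 s, in which the tool goes at most 50 mm and 8.59 degrees, less where a joint would pass 70% of its speed; a pose out of reach is approached as far as the arm can. A call is refused whole if a number of a shift passes 1 or a number of a turn 1, either way. A call with a gripper value outside its range is refused whole. "fingers" is the opening, from -1 (shut) to 1 (fully open), so that 0 is half open, set as the call begins (left out, the last holds). The fingers move at their own pace and stop on an object; the grip force is fixed at half the most. Time passes only in rows, so rows that do not move let the fingers close. It gives the time, the measured TCP pose, the force, the opening and the grip force at its end, in the units of the state.
- robot.sense(): the state, without advancing time (a new reading comes with each control period).
- imaging.snapshot(name): name is "side" or "top"; returns a dict with "image" (480x640x3 uint8, red, green, blue), "z_map" (480x640 float32, mm along the optical axis (not along the pixel's ray), 0 where there is no reading), "camera_matrix" (3x3 intrinsics, pixels), "k1" (the pictures are not rectified: a ray, as slopes to the right and down, at radius r is drawn at 1 + k1 r^2 times it, then the intrinsics apply), "origin" and "orientation" of the camera in the world. Camera axes: x right, y up, looking along -z (the intrinsics and any distortion apply to the point x, -y, -z); pixel columns grow to the right and rows downward; lengths in mm; the calibration is good to about 2 mm. A picture is of the moment at which its call begins.
- order.finish_job(): hands the job in; it is judged then, once.
The state is a dict: "time": time; "qpos": joint angles; "qvel": joint speeds; "effort": joint torques, N m; "ee_pos": TCP position; "orientation": TCP orientation; "force": force on the tool from outside, world axes, zero at the start; "torque": the same for the moment, N m; "grip_width": finger opening in mm; "finger_force": force on a finger pad.
Only numpy, scipy, OpenCV 4.12 (cv2) and the standard library are available. Lean on these libraries where they do the work, as an engineer would, in place of code of your own. Each camera call takes 0.05 s, during which the arm holds its last target. There are 200 camera calls.

### The job

The red-capped vial is wedged in its clamp stand and will not come with a straight pull. Take it by the cap and rock it to one side and then the other, towards each of the two black jaws, until both jaws are pushed back; then pull it out and stand it upright in the white tray. Leave the blue-capped vial alone.

Things in the scene. Friction and masses are not known exactly. Their poses are not given: they have to be found in the camera images.
- red_vial_cap (a point): Vial with the RED cap: amber glass, 104 mm tall, 50 to 100 g. Body 30 mm in diameter up to a flat shoulder 40 mm above its foot; neck 19 mm in diameter; cap 28 mm in diameter, 30 mm high, the part to grip. The point is the cap's centre, 89 mm above the vial's foot; z runs up the vial. Starts upright in the middle of red_holder, its foot 6 mm above the bench in a 34 mm square recess 8 mm deep.
- red_holder: Fixed clamp stand of the red-capped vial, 104 mm (x) by 64 mm (y), 61 mm high; origin on the bench under its centre, yaw within 20 degrees. Black jaws on the +x and -x sides of the neck, 52 to 58 mm above the bench, slide along its x between two rails. Each reaches 4.5 mm over the vial's shoulder, 6 mm above it: a straight pull jams. With both back 4.5 mm or more the vial lifts out upright.
- red_holder_far (a joint): Jaw on the +x side of red_holder: 0 at first, grows outward to its stop at 0.0075 m; no spring, stays where pushed (8 to 10 N). It starts 1 mm from the neck, which pushes it when the vial leans towards it, pivoting on its foot: 11.5 degrees (cap 18 mm sideways) pushes it back 5.5 to 6 mm. One jaw alone does not free the vial.
- red_holder_near (a joint): Jaw on the -x side of red_holder, just like the other: 0 at first, grows outward (towards the stand's -x) to its stop at 0.0075 m; stays where pushed.
- tray_in (a point): Loose open white plastic tray, 100 mm (x) by 90 mm (y), 20 mm high, walls 3 mm, flat floor, 0.4 kg. The point is the centre of its inner floor, 3 mm above the bench; z up.
- blue_vial_cap (a point): The other vial, same shape but with a BLUE cap, wedged in an identical stand; the point is the centre of its cap. Leave it alone.
Not all that is in view belongs to the job. Leave any green look-alike of the part that bears red_vial_cap alone.

How it is judged:
By the outcome, as a careful person would: the job done as asked, in the order asked, and still so for the second after the job is handed in, with the robot touching nothing.
It also fails if it takes over 46 s, if anything falls off the work surface, if the arm or the gripper's body presses on something with over 40 N, if the wrist force passes 120 N, or if a joint passes its speed limit or range.

## Working session

There is one attempt and no reset: what is moved stays moved. The work goes in short steps, Python scripts to look and compute and a tool call to move; the robot and the scene stay as the last step left them, time stands still between calls to the robot, and variables do not carry over. Pictures are saved under pics/ and viewed, at most 10 in all, crops included, and the job is handed in when it is done.

Besides the shell and the picture viewer there is one more tool, called after "Emit:" as a command line: name --argument value ..., lists and objects as JSON in quotes. arm_command: Moves the arm, as the interface text tells. Its arguments: {"type":"object","properties":{"rows":{"type":"array"},"fingers":{"type":"number"}},"required":["rows"]}

```bash
mkdir -p pics
cat > h.py <<'E'
import numpy as np, cv2
from cell import robot, imaging, order
def snap(n):
    s=imaging.snapshot(n); return s
def ray(s,u,v):
    K=np.array(s["camera_matrix"]);d=np.array([(u-K[0,2])/K[0,0],(v-K[1,2])/K[1,1]])
    p=d.copy()
    for _ in range(20): p=d/(1+s["k1"]*(p@p))
    return np.array(s["origin"]),np.array(s["orientation"])@np.array([p[0],-p[1],-1.])
def onz(s,u,v,z):
    o,r=ray(s,u,v); return o+r*(z-o[2])/r[2]
def cloud(s,mask):
    return np.array([ (lambda o,r:o+r*s["z_map"][v,u])(*ray(s,u,v)) for v,u in zip(*np.where(mask&(s["z_map"]>0)))])
E
python3 - <<'E'
from h import *
for n in("top","side"):
    s=snap(n);cv2.imwrite(f"pics/{n}0.png",s["image"][:,:,::-1]);print(n,s["origin"],s["orientation"],s["camera_matrix"],s["k1"])
st=robot.sense();print(st["time"],st["orientation"],st["grip_width"])
E
```

```text
top [436.30244094 -79.75825255 947.18825323] [[-0.00303006  0.9951989  -0.09782619]
 [-0.99992839 -0.00414788 -0.01122524]
 [-0.01157712  0.09778517  0.99514021]] [[435.54288627   0.         319.590123  ]
 [  0.         435.54288627 243.24982065]
 [  0.           0.           1.        ]] -0.08449316668613535
side [211.658881   697.76343945 611.08694656] [[-0.93377246  0.18662826 -0.30535042]
 [-0.35764733 -0.51657477  0.77797101]
 [-0.01254494  0.83565567  0.54911039]] [[582.34796625   0.         307.97886291]
 [  0.         582.34796625 246.41417803]
 [  0.           0.           1.        ]] -0.19335151263391318
0.1 [[ 9.17206019e-01  3.98412958e-01 -4.83688786e-04]
 [ 3.98413204e-01 -9.17204634e-01  1.60588939e-03]
 [ 1.96165545e-04 -1.66563941e-03 -9.99998594e-01]] 85.41454998332388
```

View pics/top0.png

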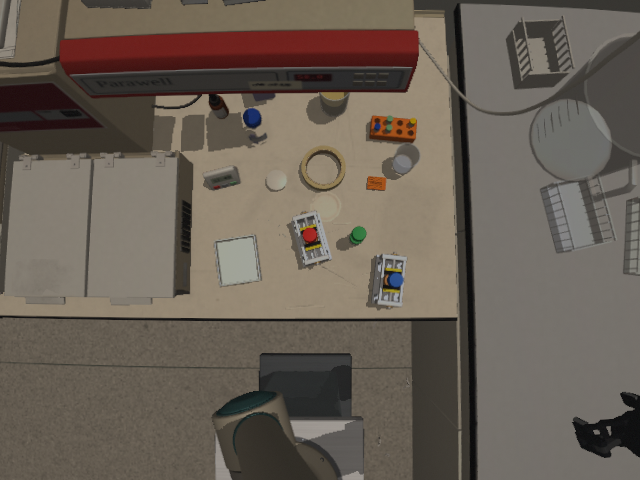

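View pics/side0.png

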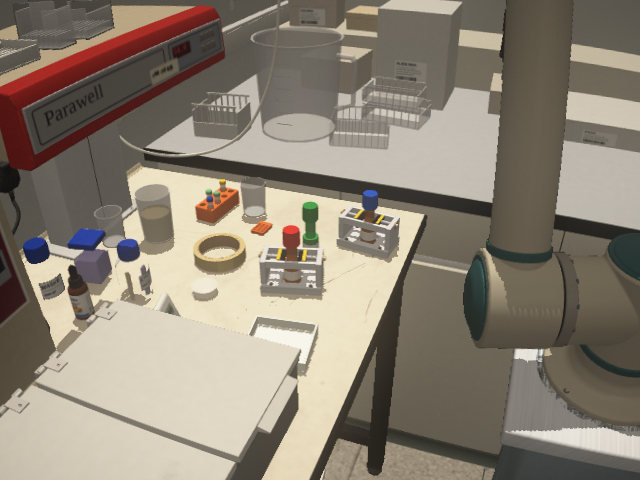

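The top view shows the red cap at about (310,236) in its stand, the tray at (238,261), the blue cap at (396,281) and the green look-alike at (358,235). The side view shows the red cap at (291,237) and the tray at (284,340). Next I measure them.

Run:
```python
from h import *
t=snap("top");s=snap("side")
def red(I,box):
    h=cv2.cvtColor(I,cv2.COLOR_RGB2HSV);m=((h[...,0]<8)|(h[...,0]>172))&(h[...,1]>150)&(h[...,2]>90)
    b=np.zeros_like(m);x0,y0,x1,y1=box;b[y0:y1,x0:x1]=1;return m&b
mt=red(t["image"],(285,210,335,265));ms=red(s["image"],(270,215,315,262))
C=[]
for q,m in((t,mt),(s,ms)):
    P=cloud(q,m);v,u=np.where(m);print(m.sum(),u.mean(),v.mean(),u.min(),u.max(),v.min(),v.max(),P.min(0),P.max(0),np.median(P,0))
o1,r1=ray(t,*np.where(mt)[1::-1] if 0 else (np.where(mt)[1].mean(),np.where(mt)[0].mean()))
o2,r2=ray(s,np.where(ms)[1].mean(),np.where(ms)[0].mean())
A=np.stack([r1,-r2],1);k=np.linalg.lstsq(A,o2-o1,rcond=None)[0];print("tri",o1+k[0]*r1,o2+k[1]*r2)
# cloud based: stand top & tray & box
g=np.ones((480,640),bool);g[:]=0;g[200:275,285:340]=1
P=cloud(t,g);Q=P[(P[:,2]>54)&(P[:,2]<68)]
r=cv2.minAreaRect(Q[:,:2].astype(np.float32));print("stand",r,len(Q),cv2.boxPoints(r))
g[:]=0;g[225:295,205:268]=1
P=cloud(t,g);Q=P[(P[:,2]>13)&(P[:,2]<26)]
r=cv2.minAreaRect(Q[:,:2].astype(np.float32));print("tray",r,len(Q),cv2.boxPoints(r))
I=t["image"];h=cv2.cvtColor(I,cv2.COLOR_RGB2HSV)
print([ (u,v,np.round(onz(t,u,v,0)),t["z_map"][v,u]) for u,v in((150,230),(185,200),(323,165))])
for n,(u,v) in dict(box=(150,230),boxe=(185,200),ring=(306,165),green=(358,235),over=(300,75)).items():
    o,r=ray(t,u,v);print(n,np.round(o+r*t["z_map"][v,u]))
a=cv2.resize(t["image"][195:300,205:345],None,fx=5.6,fy=5.6,interpolation=cv2.INTER_CUBIC);cv2.imwrite("pics/c1.png",a[:,:,::-1])
```

```text
159 309.5157232704403 234.35220125786162 303 316 228 241 [522.81898864 -63.42544761  58.15397333] [554.89234082 -38.14547525 115.21269306] [536.28718719 -51.75913068 110.85795163]
158 290.12025316455697 231.76582278481013 283 298 226 244 [ 521.69526736 -222.94611621    0.77115134] [593.94426565 -33.87001799 112.56602319] [533.71315867 -44.5219078  110.28523669]
tri [536.61890612 -50.67914461 104.7386772 ] [536.64386532 -50.67051898 104.74194701]
stand ((535.7076416015625, -50.16566848754883), (114.08773040771484, 51.5804443359375), 15.284088134765625) 756 [[473.88293  -40.324688]
 [487.47986  -90.080765]
 [597.53235  -60.00665 ]
 [583.9354   -10.250572]]
tray ((492.2800598144531, 108.12181091308594), (100.5365219116211, 89.39970397949219), 8.693316459655762) 314 [[435.8331  144.71031]
 [449.3455   56.33767]
 [548.72705  71.53331]
 [535.2146  159.90594]]
[(150, 230, array([561., 309.,   0.]), np.float32(840.2825)), (185, 200, array([628., 232.,   0.]), np.float32(911.46545)), (323, 165, array([705., -77.,   0.]), np.float32(965.94727))]
box [545. 261. 117.]
boxe [617. 214.  52.]
ring [702. -40.  12.]
green [ 535. -145.  106.]
over [716. -48. 398.]
```

View pics/c1.png

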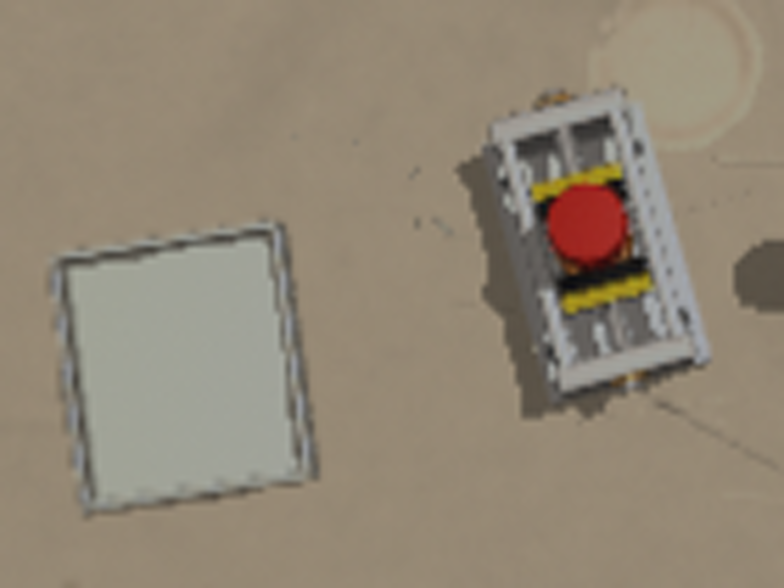

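Emit:
arm_command --rows '[{"yaw":0.82},{"yaw":0.82},{"tx":0.5,"ty":-0.45},{"tx":1,"ty":-0.9},{"tx":1,"ty":-0.9},{"tx":1,"ty":-0.9},{"tx":1,"ty":-0.9},{"tx":1,"ty":-0.9},{"tx":1,"ty":-0.9},{"tx":1,"ty":-0.9},{"tx":1,"ty":-0.9},{"tx":1,"ty":-0.9}]' --fingers 1

```text
schema error: expected keys tx, ty, tz, yaw
```

Emit:
arm_command --rows '[{"tx":1,"ty":-0.9},{"tx":1,"ty":-0.9},{"tx":1,"ty":-0.9},{"tx":1,"ty":-0.9},{"tx":0.5,"ty":-0.45},{},{},{}]'

```text
schema error: expected keys tx, ty, tz, yaw
```

Run:
```python
from h import *
st=robot.sense();R=np.array(st["orientation"]);p=np.array(st["ee_pos"])
print(st["time"],p,np.degrees(np.arctan2(R[1,0],R[0,0])),R[:,2],(R.T@(np.array([536.5,-51,77])-p))/30)
```

```text
0.2 [ 228.99420878 -527.10962629  230.77280574] 23.479272193432845 [-3.38733290e-04  1.05516363e-03 -9.99999386e-01] [ 15.72396845 -10.46681129   5.13903075]
```

All four keys are needed.

Emit:
arm_command --rows '[{"tx":0,"ty":0,"tz":0,"yaw":0.82},{"tx":0,"ty":0,"tz":0,"yaw":0.82},{"tx":0.5,"ty":-0.45,"tz":0,"yaw":0},{"tx":1,"ty":-0.9,"tz":0,"yaw":0},{"tx":1,"ty":-0.9,"tz":0,"yaw":0},{"tx":1,"ty":-0.9,"tz":0,"yaw":0},{"tx":1,"ty":-0.9,"tz":0,"yaw":0},{"tx":1,"ty":-0.9,"tz":0,"yaw":0},{"tx":1,"ty":-0.9,"tz":0,"yaw":0},{"tx":1,"ty":-0.9,"tz":0,"yaw":0},{"tx":1,"ty":-0.9,"tz":0,"yaw":0},{"tx":1,"ty":-0.9,"tz":0,"yaw":0}]' --fingers 1

```text
time: 1.4
ee_pos: [436.7, -202.1, 231.4]
orientation: [[0.964, 0.265, 0.0], [0.265, -0.964, 0.001], [0.0, -0.0, -1.0]]
force: [0.6, -0.9, -0.2]
grip_width: 85.4
finger_force: 0.0
```

Emit:
arm_command --rows '[{"tx":1,"ty":-0.9,"tz":0,"yaw":0},{"tx":1,"ty":-0.9,"tz":0,"yaw":0},{"tx":1,"ty":-0.9,"tz":0,"yaw":0},{"tx":1,"ty":-0.9,"tz":0,"yaw":0},{"tx":0.5,"ty":-0.45,"tz":0,"yaw":0},{"tx":0,"ty":0,"tz":0,"yaw":0},{"tx":0,"ty":0,"tz":0,"yaw":0},{"tx":0,"ty":0,"tz":0,"yaw":0}]'

```text
time: 2.2
ee_pos: [533.7, -52.5, 231.2]
orientation: [[0.965, 0.263, -0.001], [0.263, -0.965, -0.0], [-0.001, 0.0, -1.0]]
force: [-1.6, -0.1, -0.6]
grip_width: 85.3
finger_force: 0.0
```

```bash
cat > w.py <<'E'
from h import *
import sys
T=np.array([float(a) for a in sys.argv[1:4]])
st=robot.sense();R=np.array(st["orientation"]);p=np.array(st["ee_pos"])
print(st["time"],p,np.degrees(np.arctan2(R[1,0],R[0,0])),R[:,2],"units",(R.T@(T-p))/30,"F",st["force"],st["torque"],st["grip_width"],st["finger_force"])
E
python3 w.py 536.5 -51 77
```

```text
2.2 [533.68714218 -52.54753788 231.23504748] 15.27209640241744 [-8.27700583e-04 -4.58492002e-04 -9.99999552e-01] units [ 0.10876427 -0.02621878  5.14106469] F [-1.64441759 -0.11076299 -0.62180044] [ 0.00063058 -0.00752481 -0.0812486 ] 85.34332739154712 0.0
```

Emit:
arm_command --rows '[{"tx":0.11,"ty":-0.03,"tz":0.5,"yaw":0},{"tx":0,"ty":0,"tz":0.8,"yaw":0},{"tx":0,"ty":0,"tz":0.8,"yaw":0},{"tx":0,"ty":0,"tz":0.8,"yaw":0},{"tx":0,"ty":0,"tz":0.8,"yaw":0},{"tx":0,"ty":0,"tz":0.7,"yaw":0},{"tx":0,"ty":0,"tz":0.4,"yaw":0},{"tx":0,"ty":0,"tz":0.25,"yaw":0},{"tx":0,"ty":0,"tz":0,"yaw":0},{"tx":0,"ty":0,"tz":0,"yaw":0},{"tx":0,"ty":0,"tz":0,"yaw":0}]'

```text
time: 3.3
ee_pos: [538.4, -50.6, 80.8]
orientation: [[0.965, 0.263, 0.002], [0.263, -0.965, -0.001], [0.002, 0.001, -1.0]]
force: [0.7, 0.3, 0.1]
grip_width: 85.5
finger_force: 0.0
```

```bash
python3 w.py 536.5 -51 79
python3 - <<'E'
from h import *
s=snap("side");a=cv2.resize(s["image"][150:310,190:400],None,fx=3.6,fy=3.6,interpolation=cv2.INTER_CUBIC);cv2.imwrite("pics/c2.png",a[:,:,::-1])
E
```

```text
3.3 [538.38758747 -50.63005158  80.81302979] 15.275924161590005 [ 2.13207158e-03 -5.82381141e-04 -9.99997558e-01] units [-0.06406041 -0.00474912  0.06030721] F [0.7251148  0.3454407  0.07722573] [-0.00561712 -0.01477623 -0.03317916] 85.45061361358528 0.0
```

View pics/c2.png

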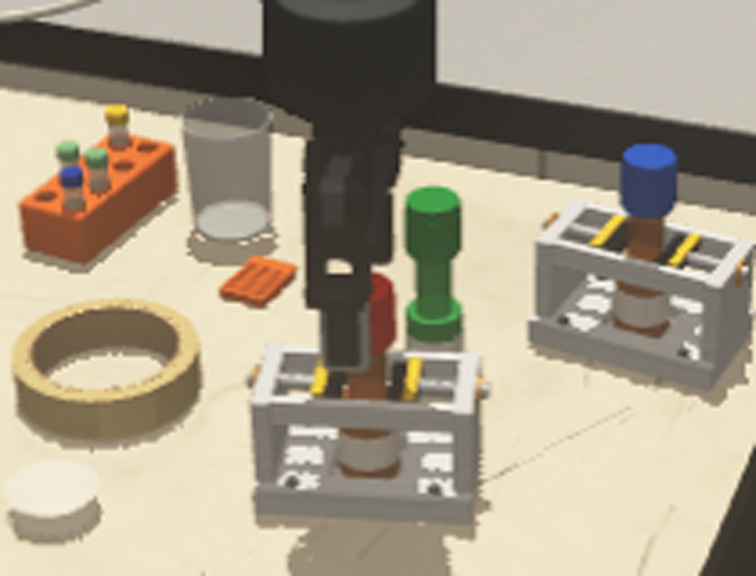

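The crop shows the open fingers on both sides of the red cap, which is at about (375,310) in the crop, clear of the rails. I close now.

Emit:
arm_command --rows '[{"tx":-0.05,"ty":0,"tz":0.03,"yaw":0},{"tx":0,"ty":0,"tz":0,"yaw":0},{"tx":0,"ty":0,"tz":0,"yaw":0},{"tx":0,"ty":0,"tz":0,"yaw":0},{"tx":0,"ty":0,"tz":0,"yaw":0},{"tx":0,"ty":0,"tz":0,"yaw":0},{"tx":0,"ty":0,"tz":0,"yaw":0},{"tx":0,"ty":0,"tz":0,"yaw":0},{"tx":0,"ty":0,"tz":0,"yaw":0},{"tx":0,"ty":0,"tz":0,"yaw":0}]' --fingers -1

```text
time: 4.35
ee_pos: [536.2, -50.7, 79.1]
orientation: [[0.965, 0.263, 0.0], [0.263, -0.965, 0.0], [0.0, -0.0, -1.0]]
force: [-0.2, 1.5, 4.7]
grip_width: 26.4
finger_force: 59.1
```

```bash
python3 w.py 536.5 -51 79
```

```text
4.35 [536.24587889 -50.67327924  79.0993035 ] 15.272736563126433 [ 3.32916959e-04  9.36530545e-05 -9.99999940e-01] units [0.00530164 0.01273738 0.00331192] F [-0.24256091  1.46950626  4.69778585] [0.24607669 0.17737576 0.00512074] 26.357322662609043 59.075440764427185
```

Emit:
arm_command --rows '[{"tx":0.08,"ty":0,"tz":-0.01,"yaw":0},{"tx":0.08,"ty":0,"tz":-0.01,"yaw":0},{"tx":0.08,"ty":0,"tz":-0.01,"yaw":0},{"tx":0.08,"ty":0,"tz":-0.01,"yaw":0},{"tx":0.08,"ty":0,"tz":0,"yaw":0},{"tx":0.08,"ty":0,"tz":0,"yaw":0},{"tx":0.08,"ty":0,"tz":0,"yaw":0},{"tx":0.08,"ty":0,"tz":0,"yaw":0},{"tx":0,"ty":0,"tz":0,"yaw":0},{"tx":0,"ty":0,"tz":0,"yaw":0}]'

```text
time: 5.35
ee_pos: [549.7, -46.4, 79.1]
orientation: [[0.964, 0.265, -0.011], [0.265, -0.964, -0.001], [-0.011, -0.001, -1.0]]
force: [-9.2, -2.7, 7.5]
grip_width: 26.9
finger_force: 60.2
```

```bash
python3 w.py 536.5 -51 79
python3 - <<'E'
from h import *
s=snap("side");a=cv2.resize(s["image"][190:310,210:370],None,fx=4.8,fy=4.8,interpolation=cv2.INTER_CUBIC);cv2.imwrite("pics/c3.png",a[:,:,::-1])
E
```

```text
5.35 [549.65743279 -46.42397238  79.12215377] 15.365807694480592 [-0.01098303 -0.00148739 -0.99993858] units [-0.4632494   0.03087967  0.00911537] F [-9.19966585 -2.65706801  7.48984443] [-5.39613683e-01  1.78136400e+00 -1.00266562e-03] 26.88679044105178 60.21117568016052
```

View pics/c3.png

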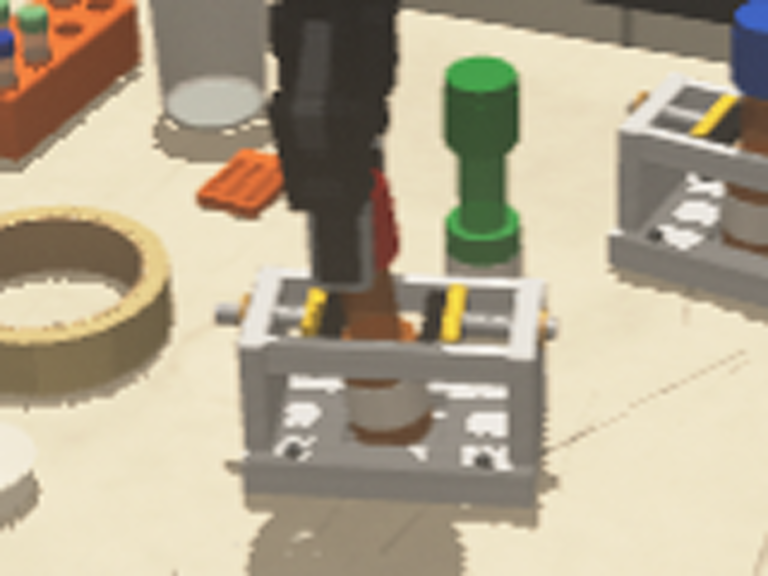

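The vial leans towards +x and the far jaw's rod sticks out at about (228,313) in the crop. The arm gave way a little, with 14 mm reached, so I push further.

Emit:
arm_command --rows '[{"tx":0.06,"ty":0,"tz":0,"yaw":0},{"tx":0.06,"ty":0,"tz":0,"yaw":0},{"tx":0.06,"ty":0,"tz":0,"yaw":0},{"tx":0,"ty":0,"tz":0,"yaw":0},{"tx":0,"ty":0,"tz":0,"yaw":0},{"tx":0,"ty":0,"tz":0,"yaw":0}]'

```text
time: 6.0
ee_pos: [553.3, -45.3, 78.9]
orientation: [[0.964, 0.265, -0.014], [0.265, -0.964, -0.002], [-0.014, -0.002, -1.0]]
force: [-11.5, -4.6, 8.8]
grip_width: 26.7
finger_force: 60.8
```

```bash
python3 w.py 536.5 -51 79
```

```text
6.0 [553.32197484 -45.32908461  78.86206483] 15.384873347726222 [-0.01415832 -0.00202739 -0.99989771] units [-0.59079477  0.03350024  0.0037249 ] F [-11.50625705  -4.63946268   8.84756904] [-0.79666724  2.19793738  0.04480032] 26.72149709900563 60.802345275878906
```

Emit:
arm_command --rows '[{"tx":0.07,"ty":0,"tz":0,"yaw":0},{"tx":0,"ty":0,"tz":0,"yaw":0},{"tx":0,"ty":0,"tz":0,"yaw":0}]'

```text
time: 6.3
ee_pos: [554.6, -44.9, 78.7]
orientation: [[0.964, 0.266, -0.016], [0.266, -0.964, -0.002], [-0.016, -0.002, -1.0]]
force: [-12.9, -4.8, 8.7]
grip_width: 26.7
finger_force: 61.0
```

```bash
python3 w.py 536.5 -51 79
python3 - <<'E'
from h import *
s=snap("side");a=cv2.resize(s["image"][190:310,210:370],None,fx=4.8,fy=4.8,interpolation=cv2.INTER_CUBIC);cv2.imwrite("pics/c4.png",a[:,:,::-1])
E
```

```text
6.3 [554.63741211 -44.92477954  78.74247055] 15.399934466986718 [-0.01571341 -0.00234023 -0.9998738 ] units [-0.63670642  0.03468984  0.0013907 ] F [-12.93629508  -4.84781222   8.67970001] [-0.85007441  2.3704104  -0.01125581] 26.654032949808947 60.97520470619202
```

View pics/c4.png

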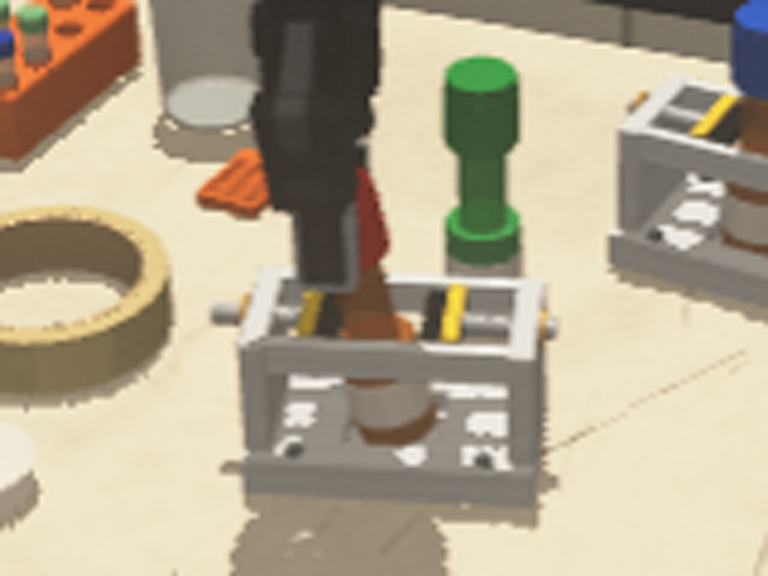

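The jaw is now about 6 mm back: its yellow edge sits at x≈311 in the crop, against about 331 at first. Now the other side.

Emit:
arm_command --rows '[{"tx":-0.15,"ty":0,"tz":0.01,"yaw":0},{"tx":-0.15,"ty":0,"tz":0.01,"yaw":0},{"tx":-0.15,"ty":0,"tz":0.01,"yaw":0},{"tx":-0.15,"ty":0,"tz":0.01,"yaw":0},{"tx":-0.15,"ty":0,"tz":0,"yaw":0},{"tx":-0.15,"ty":0,"tz":0,"yaw":0},{"tx":-0.15,"ty":0,"tz":-0.01,"yaw":0},{"tx":-0.15,"ty":0,"tz":-0.01,"yaw":0},{"tx":-0.15,"ty":0,"tz":-0.01,"yaw":0},{"tx":-0.15,"ty":0,"tz":-0.01,"yaw":0},{"tx":0,"ty":0,"tz":0,"yaw":0}]'

```text
time: 7.45
ee_pos: [524.0, -54.9, 81.8]
orientation: [[0.965, 0.262, 0.013], [0.262, -0.965, 0.001], [0.012, 0.002, -1.0]]
force: [6.8, 4.5, 1.0]
grip_width: 26.5
finger_force: 59.8
```

Emit:
arm_command --rows '[{"tx":-0.1,"ty":0,"tz":0,"yaw":0},{"tx":-0.1,"ty":0,"tz":0,"yaw":0},{"tx":-0.06,"ty":0,"tz":0,"yaw":0},{"tx":0,"ty":0,"tz":0,"yaw":0},{"tx":0,"ty":0,"tz":0,"yaw":0},{"tx":0,"ty":0,"tz":0,"yaw":0}]'

```text
time: 8.05
ee_pos: [518.1, -56.7, 82.0]
orientation: [[0.965, 0.261, 0.015], [0.261, -0.965, 0.002], [0.015, 0.002, -1.0]]
force: [10.1, 6.6, 0.2]
grip_width: 26.5
finger_force: 59.7
```

```bash
python3 w.py 536.5 -51 79
python3 - <<'E'
from h import *
s=snap("side");a=cv2.resize(s["image"][190:310,210:370],None,fx=4.8,fy=4.8,interpolation=cv2.INTER_CUBIC);cv2.imwrite("pics/c5.png",a[:,:,::-1])
E
```

```text
8.05 [518.13932599 -56.68713824  81.98282907] 15.15523464183592 [ 0.01535381  0.00160013 -0.99988084] units [ 0.63870812 -0.02324355  0.109116  ] F [10.06512661  6.59060436  0.22670115] [ 1.30892442 -1.87640867  0.00521076] 26.542914413793323 59.68197584152222
```

View pics/c5.png

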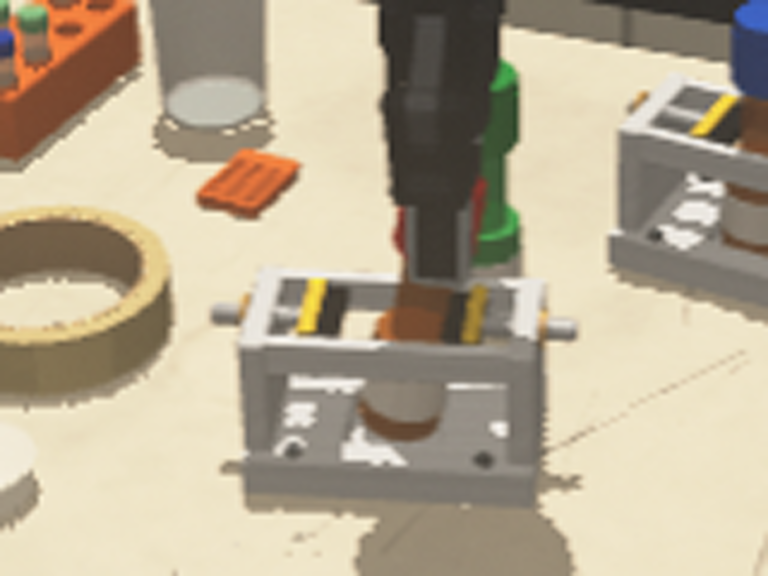

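The vial leans towards -x and the near jaw's rod sticks out at about (570,328), some 20 px (6 to 7 mm) farther than before. I return to the middle.

Emit:
arm_command --rows '[{"tx":0.15,"ty":0,"tz":0.01,"yaw":0},{"tx":0.15,"ty":0,"tz":0.01,"yaw":0},{"tx":0.15,"ty":0,"tz":0.01,"yaw":0},{"tx":0.15,"ty":0,"tz":0.01,"yaw":0},{"tx":0.15,"ty":0,"tz":0,"yaw":0},{"tx":0.12,"ty":0,"tz":0,"yaw":0},{"tx":0,"ty":0,"tz":0,"yaw":0},{"tx":0,"ty":0,"tz":0,"yaw":0},{"tx":0,"ty":0,"tz":0,"yaw":0}]'

```text
time: 9.0
ee_pos: [533.0, -51.2, 78.6]
orientation: [[0.964, 0.265, -0.007], [0.265, -0.964, -0.001], [-0.007, -0.001, -1.0]]
force: [-5.0, -1.2, 6.1]
grip_width: 26.4
finger_force: 60.6
```

```bash
python3 w.py 536.2 -50.7 79
python3 - <<'E'
from h import *
s=snap("side");a=cv2.resize(s["image"][190:310,210:370],None,fx=4.8,fy=4.8,interpolation=cv2.INTER_CUBIC);cv2.imwrite("pics/c6.png",a[:,:,::-1])
E
```

```text
9.0 [532.97188223 -51.18976112  78.56363504] 15.33821440777822 [-6.92348319e-03 -8.92206395e-04 -9.99975634e-01] units [ 0.1079864   0.01270426 -0.0153047 ] F [-5.04585081 -1.19962791  6.09955922] [-0.29139065  1.13497222  0.01060312] 26.37490736704675 60.600693225860596
```

View pics/c6.png

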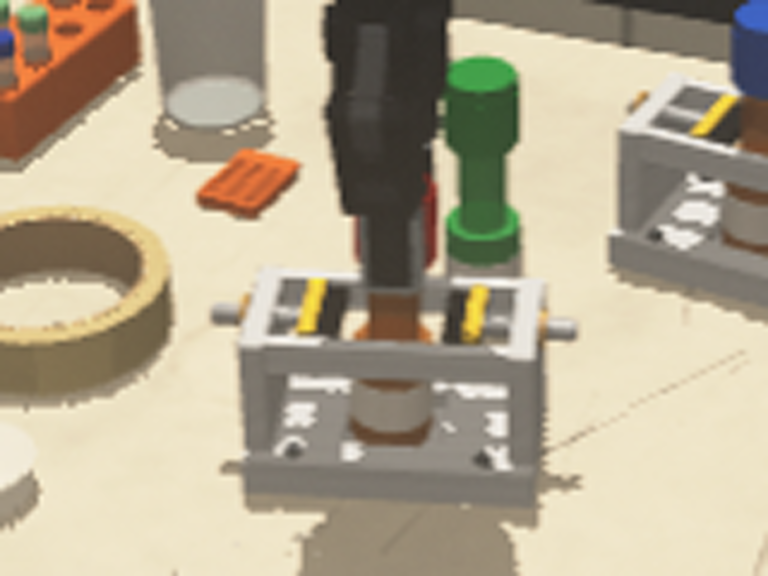

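Both jaws are back, with clear gaps at x≈345 and x≈447 around the shoulder. I straighten by 3 mm and lift carefully.

Emit:
arm_command --rows '[{"tx":0.06,"ty":0,"tz":0,"yaw":0},{"tx":0.06,"ty":0,"tz":0,"yaw":0},{"tx":0,"ty":0,"tz":0,"yaw":0},{"tx":0,"ty":0,"tz":-0.1,"yaw":0},{"tx":-0.04,"ty":0,"tz":-0.1,"yaw":0},{"tx":-0.04,"ty":0,"tz":-0.1,"yaw":0},{"tx":0,"ty":0,"tz":-0.1,"yaw":0},{"tx":0,"ty":0,"tz":0,"yaw":0}]'

```text
time: 9.85
ee_pos: [536.8, -50.5, 91.2]
orientation: [[0.965, 0.264, -0.001], [0.264, -0.965, -0.0], [-0.001, 0.0, -1.0]]
force: [-4.6, -0.6, -0.1]
grip_width: 26.5
finger_force: 59.9
```

```bash
python3 w.py 536.2 -50.7 79
```

```text
9.85 [536.8009344  -50.50453061  91.23727959] 15.289277520142814 [-8.78052398e-04 -2.52187851e-04 -9.99999583e-01] units [-0.02066768  0.00099819  0.40792838] F [-4.63607124 -0.62921176 -0.0935172 ] [-0.21680662  0.96043483  0.01184814] 26.490274449200058 59.94272232055664
```

Emit:
arm_command --rows '[{"tx":-0.05,"ty":0,"tz":-0.1,"yaw":0},{"tx":0,"ty":0,"tz":-0.25,"yaw":0},{"tx":0,"ty":0,"tz":-0.3,"yaw":0},{"tx":0,"ty":0,"tz":-0.4,"yaw":0},{"tx":0,"ty":0,"tz":-0.5,"yaw":0},{"tx":0,"ty":0,"tz":-0.6,"yaw":0},{"tx":0,"ty":0,"tz":-0.6,"yaw":0},{"tx":0,"ty":0,"tz":-0.3,"yaw":0},{"tx":0,"ty":0,"tz":0,"yaw":0},{"tx":0,"ty":0,"tz":0,"yaw":0},{"tx":0,"ty":0,"tz":0,"yaw":0}]'

```text
time: 10.95
ee_pos: [535.4, -50.7, 181.6]
orientation: [[0.965, 0.263, -0.001], [0.263, -0.965, 0.0], [-0.001, -0.001, -1.0]]
force: [0.6, -0.1, -0.9]
grip_width: 26.3
finger_force: 60.0
```

```bash
python3 w.py 492.3 108.1 181
python3 - <<'E'
from h import *
t=snap("top");s=snap("side");a=cv2.resize(s["image"][120:320,200:400],None,fx=3,fy=3,interpolation=cv2.INTER_CUBIC);cv2.imwrite("pics/c7.png",a[:,:,::-1])
g=np.zeros((480,640),bool);g[225:295,205:268]=1
P=cloud(t,g);Q=P[(P[:,2]>13)&(P[:,2]<26)]
print(cv2.minAreaRect(Q[:,:2].astype(np.float32)))
E
```

```text
10.95 [535.44536254 -50.68196315 181.64428433] 15.276497829988473 [-1.11956958e-03  3.50957150e-04 -9.99999312e-01] units [ 0.00717484 -5.48462932  0.02494379] F [ 0.55068688 -0.0637493  -0.94824037] [-0.04330458  0.0054554  -0.01009809] 26.319569765613007 59.969834089279175
((492.18408203125, 107.87275695800781), (100.58325958251953, 89.06466674804688), 8.48466682434082)
```

View pics/c7.png

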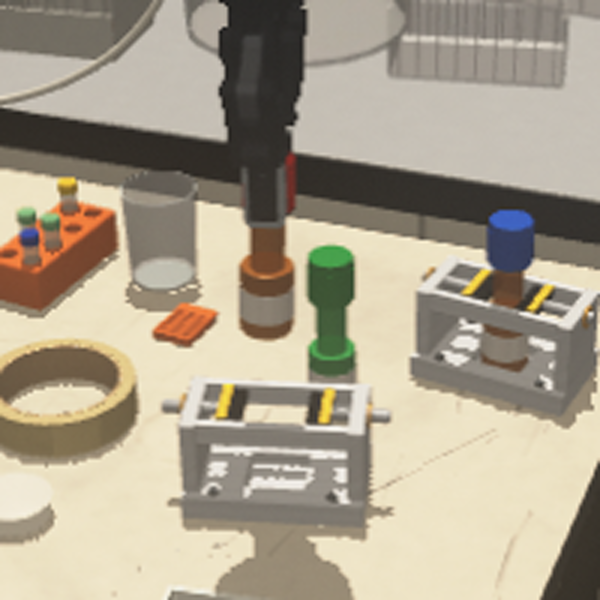

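The vial is out and hangs upright, and both jaws are back. Next I carry it over the tray.

Emit:
arm_command --rows '[{"tx":0,"ty":-0.3,"tz":0,"yaw":0},{"tx":0,"ty":-0.6,"tz":0,"yaw":0},{"tx":0,"ty":-0.8,"tz":0,"yaw":0},{"tx":0,"ty":-0.8,"tz":0,"yaw":0},{"tx":0,"ty":-0.8,"tz":0,"yaw":0},{"tx":0,"ty":-0.8,"tz":0,"yaw":0},{"tx":0,"ty":-0.7,"tz":0,"yaw":0},{"tx":0,"ty":-0.48,"tz":0,"yaw":0},{"tx":0,"ty":-0.2,"tz":0,"yaw":0},{"tx":0,"ty":0,"tz":0,"yaw":0},{"tx":0,"ty":0,"tz":0,"yaw":0},{"tx":0,"ty":0,"tz":0,"yaw":0}]'

```text
time: 12.25
ee_pos: [492.8, 107.0, 182.3]
orientation: [[0.965, 0.263, 0.0], [0.263, -0.965, -0.001], [-0.0, 0.001, -1.0]]
force: [0.2, -0.3, 0.3]
grip_width: 26.5
finger_force: 60.0
```

Emit:
arm_command --rows '[{"tx":0,"ty":0,"tz":0.4,"yaw":0},{"tx":0,"ty":0,"tz":0.6,"yaw":0},{"tx":0,"ty":0,"tz":0.6,"yaw":0},{"tx":0,"ty":0,"tz":0.6,"yaw":0},{"tx":0,"ty":0,"tz":0.5,"yaw":0},{"tx":0,"ty":0,"tz":0.3,"yaw":0},{"tx":0,"ty":0,"tz":0.2,"yaw":0},{"tx":0,"ty":0,"tz":0.1,"yaw":0},{"tx":0,"ty":0,"tz":0,"yaw":0},{"tx":0,"ty":0,"tz":0,"yaw":0}]'

```text
time: 13.25
ee_pos: [493.0, 107.8, 83.8]
orientation: [[0.965, 0.264, 0.001], [0.264, -0.965, 0.0], [0.001, 0.0, -1.0]]
force: [0.4, -0.3, -0.2]
grip_width: 26.1
finger_force: 60.0
```

```bash
python3 w.py 492.3 108.1 76
```

```text
13.25 [492.98172898 107.7804365   83.83486487] 15.280639900215204 [ 1.10694853e-03  9.81767235e-06 -9.99999387e-01] units [-0.01939312 -0.01633816  0.26113695] F [ 0.37282429 -0.27499266 -0.22944651] [0.06310248 0.00460693 0.02325331] 26.075508789370144 59.981818199157715
```

Emit:
arm_command --rows '[{"tx":0,"ty":0,"tz":0.07,"yaw":0},{"tx":0,"ty":0,"tz":0.07,"yaw":0},{"tx":0,"ty":0,"tz":0.05,"yaw":0},{"tx":0,"ty":0,"tz":0.04,"yaw":0},{"tx":0,"ty":0,"tz":0,"yaw":0},{"tx":0,"ty":0,"tz":0,"yaw":0},{"tx":0,"ty":0,"tz":0,"yaw":0}]'

```text
time: 13.95
ee_pos: [492.6, 107.7, 76.5]
orientation: [[0.965, 0.264, 0.0], [0.264, -0.965, -0.0], [0.0, 0.0, -1.0]]
force: [0.7, -1.1, -0.6]
grip_width: 26.1
finger_force: 60.0
```

```bash
python3 w.py 492.3 108.1 76
```

```text
13.95 [492.59189598 107.74738204  76.51473722] 15.28409521876705 [ 1.35397905e-04 -8.43346337e-05 -9.99999987e-01] units [-0.00628919 -0.01390506  0.0171556 ] F [ 0.69129147 -1.10039727 -0.57613829] [ 0.02768193 -0.02035252  0.01786182] 26.14794908426438 59.98290002346039
```

No contact yet, so I go down in small steps.

Emit:
arm_command --rows '[{"tx":0,"ty":0,"tz":0.03,"yaw":0},{"tx":0,"ty":0,"tz":0.02,"yaw":0},{"tx":0,"ty":0,"tz":0,"yaw":0},{"tx":0,"ty":0,"tz":0,"yaw":0}]'

```text
time: 14.35
ee_pos: [492.9, 107.8, 75.4]
orientation: [[0.965, 0.264, 0.001], [0.264, -0.965, 0.0], [0.001, 0.0, -1.0]]
force: [-0.8, -0.6, 4.6]
grip_width: 26.4
finger_force: 60.5
```

Emit:
arm_command --rows '[{"tx":0,"ty":0,"tz":0.03,"yaw":0},{"tx":0,"ty":0,"tz":0,"yaw":0},{"tx":0,"ty":0,"tz":0,"yaw":0}]'

```text
time: 14.65
ee_pos: [493.3, 107.9, 75.3]
orientation: [[0.965, 0.264, 0.002], [0.264, -0.965, 0.0], [0.002, 0.0, -1.0]]
force: [-0.9, 0.7, 9.9]
grip_width: 26.5
finger_force: 61.4
```

Contact is felt. I ease off a little, open the fingers and go up.

Emit:
arm_command --rows '[{"tx":0,"ty":0,"tz":-0.03,"yaw":0},{"tx":0,"ty":0,"tz":0,"yaw":0},{"tx":0,"ty":0,"tz":0,"yaw":0}]'

```text
time: 14.95
ee_pos: [492.9, 107.8, 75.4]
orientation: [[0.965, 0.264, 0.001], [0.264, -0.965, 0.0], [0.001, 0.0, -1.0]]
force: [-0.3, -0.8, 5.6]
grip_width: 26.5
finger_force: 60.6
```

Emit:
arm_command --rows '[{"tx":0,"ty":0,"tz":0,"yaw":0},{"tx":0,"ty":0,"tz":0,"yaw":0},{"tx":0,"ty":0,"tz":0,"yaw":0},{"tx":0,"ty":0,"tz":0,"yaw":0},{"tx":0,"ty":0,"tz":0,"yaw":0},{"tx":0,"ty":0,"tz":0,"yaw":0},{"tx":0,"ty":0,"tz":0,"yaw":0},{"tx":0,"ty":0,"tz":0,"yaw":0}]' --fingers 0.6

```text
time: 15.75
ee_pos: [492.5, 107.7, 75.0]
orientation: [[0.965, 0.264, 0.0], [0.264, -0.965, -0.0], [0.0, 0.0, -1.0]]
force: [0.1, 0.7, -0.1]
grip_width: 68.4
finger_force: 0.0
```

Emit:
arm_command --rows '[{"tx":0,"ty":0,"tz":-0.2,"yaw":0},{"tx":0,"ty":0,"tz":-0.5,"yaw":0},{"tx":0,"ty":0,"tz":-0.8,"yaw":0},{"tx":0,"ty":0,"tz":-0.8,"yaw":0},{"tx":0,"ty":0,"tz":-0.8,"yaw":0},{"tx":0,"ty":0,"tz":-0.6,"yaw":0},{"tx":0,"ty":0,"tz":-0.3,"yaw":0},{"tx":0,"ty":0,"tz":0,"yaw":0},{"tx":0,"ty":0,"tz":0,"yaw":0}]'

```text
time: 16.65
ee_pos: [492.0, 107.7, 194.4]
orientation: [[0.965, 0.264, -0.001], [0.264, -0.965, -0.0], [-0.001, -0.0, -1.0]]
force: [-0.7, 0.0, 0.2]
grip_width: 68.9
finger_force: 0.0
```

Run:
```python
from h import *
s=snap("side");a=cv2.resize(s["image"][150:390,190:430],None,fx=2.5,fy=2.5,interpolation=cv2.INTER_CUBIC);cv2.imwrite("pics/c8.png",a[:,:,::-1])
```

```text
(no output)
```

View pics/c8.png

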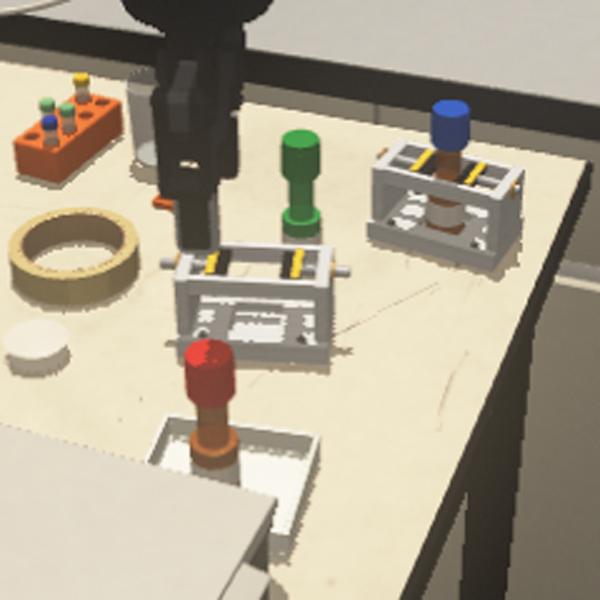

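The vial stands upright in the tray, with its cap at about (210,372) in the crop. The blue and green ones are untouched and the gripper is clear.

```bash
python3 -c "
from cell import order
print(order.finish_job())"
```

```text
the job is handed in; nothing more can be done
None
```

I rocked the red-capped vial towards each jaw in turn until both were pushed back, pulled it out and stood it upright in the white tray; the blue-capped vial was not touched, and I handed the job in at about 17 s.

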